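# Pump up the microscope's air-spring platform

### The arm

A 7-joint arm with a two-finger parallel gripper is mounted at the origin on the work surface. World frame = base frame: x ahead of the robot, y to its left, z up, the work surface at z = 0. Lengths are in m, angles in rad, forces in N, time in s.
With the tool pointing down it reaches from about 0.35 to 0.9 m from the base axis. Payload 7.2 kg.
Tool frame: the origin (TCP) lies midway between the tips of the shut fingers; the grasp point (between the pads) lies 19 mm behind it; z points along the fingers, y is the direction in which the jaws open and shut (so a half turn about z gives the same grasp; the last joint's range is limited). The gripper opens to 85 mm and grips with 20 to 120 N. Pads are 22 mm wide; open, the fingers measure 114 mm over their backs; the gripper's body (76 mm by 85 mm) begins 54 mm behind the grasp point. The pads swing forward as they close: fully open they stand 13 mm farther back than shut.
Start: joints at [1.048, 0.411, -0.013, 1.596, 0.006, 1.134, -0.082], TCP at [0.275, -0.561, 0.196] pointing down, gripper open.
Joint ranges: [-2.95, 2.95], [-0.29, 1.99], [-1.47, 1.44], [0.14, 2.54], [-1.03, 4.17], [0.13, 1.85], [-2.86, 2.86]. Speed limits (rad/s): [2.39, 2.39, 3.01, 3.01, 3.14, 3.14, 3.14].

### API

Orientations are given as a 3x3 rotation matrix whose columns are the frame's x, y, z axes.
In Python, from rig import ctrl gives the robot as it stands.
- The arm moves only by the tool carry_out, never from a script. Its argument "deltas" is a list of rows, each an object with "jaw": the closure in counts, from 0 (fully open) to 255 (shut); "xyz": the shift along the tool's x, y, z in cm, a list of three; "turn": the turn, a rotation vector about the tool's x, y, z in degrees, a list of three. In form: [{"jaw": jaw, "xyz": [dx, dy, dz], "turn": [rx, ry, rz]}, ...]. A call has 1 to 5 rows; each row shifts and turns the commanded pose from where the row before left it, along the tool's axes as they then stand; what a row does not reach is not made up. A row lasts 1/8 s, in which the tool goes at most 62.5 mm and 10.7 degrees, less where a joint would pass 70% of its speed; a pose out of reach is approached as far as the arm can. A call is refused whole if a number of a shift passes 6.25 or a number of a turn 10.7, either way. A call with a gripper value outside its range is refused whole. The fingers move at their own pace and stop on an object; "squeeze" is the grip in N (left out, the last holds). Time passes only in rows, so rows that do not move let the fingers close. It gives the time, the measured TCP pose, the force and the opening at its end, in the units of the state.
- ctrl.observe(): the state, without advancing time (a new reading comes with each control period).
- ctrl.camera(name): name is "scene" or "side" or "wrist"; returns (picture, depth): 480x640x3 uint8, red, green, blue; 480x640 float32, m along the optical axis (not along the pixel's ray), 0 where there is no reading.
- ctrl.camera_model(name): a dict with "fx", "fy", "cx", "cy" (pixels), "view" (4x4, takes a point from world to camera coordinates). Camera axes: x right, y down, z forward; pixel columns grow to the right and rows downward; lengths in m; the calibration is good to about 2 mm. A picture is of the moment at which its call begins: read the wrist's pose just before it. camera_model takes no time and is no camera call; for the wrist camera it gives the pose at the moment of the call.
- ctrl.finish_job(): hands the job in, once; it reports no verdict.
Trained networks look in the newest picture that a camera, given by its name, has taken for a name from the list of things; names that differ only in an ending like _2 or _b are one class to them, and where a whole thing is asked for, a point or a joint stands for the part that bears it (a point fixed in the world has none). Each returns a list of dicts, best first, with "score" (0 to 1); they miss things now and then, are a little off and sometimes report something else, mostly with a low value. They report only what shows in the picture. A call takes as long as a camera call. They do not tell look-alikes from the thing itself.
- ctrl.spot_in(target, camera): "location" ([x, y, z] in m, in world coordinates, good to about 4 mm: the middle of the surface that is visible of it).
- ctrl.landmark_of(target, camera): "location" ([x, y, z] in m, in world coordinates, good to about 4 mm: a listed point, or the origin of a listed thing).
The state is a dict: "time": time; "q": joint angles; "joint_velocities": joint speeds; "joint_torque": joint torques, N m; "tcp_pos": TCP position; "ee_rot": TCP orientation; "contact_force": force on the tool from outside, world axes, zero at the start; "torque": the same for the moment, N m; "width": opening from 0.0 (shut) to 1.0 (fully open).
Only numpy, scipy, OpenCV 4.12 (cv2) and the standard library are available. Lean on these libraries where they do the work, as an engineer would, in place of code of your own. Each camera call takes 0.05 s, during which the arm holds its last target. There are 200 camera calls.

### The job

The air springs under the microscope have gone soft: pump them up. With your fingertips push the hand pump's mushroom plunger down in long strokes, letting its spring bring it back up each time, over and over until the steel indicator pin beside it has popped fully out; then leave the plunger up and take the hand away. Only push the plunger, never pull its push-fit cap up off the rod; do not touch the pin or bump the microscope, and leave the things lying about the bench where they are.

Things in the scene. Friction and masses are not known exactly. Their poses are not given: they have to be found in the camera images.
- plunger_top (a point): centre of the domed top of the pump's plunger, moves with it. The plunger is a black mushroom cap, 46 mm across and 14 mm thick, on a 10 mm steel rod above an upright dark grey barrel (44 mm across, top of its gland nut 112 mm above the bench). Released, its top is about 160 mm above the bench; pushed down straight along the vertical it travels 30 mm
- plunger (a joint): how far the plunger is down, in m: 0 released, 0.030 fully down. The return spring pushes back with about 6 N at the top and 12 N at the bottom, plus up to 4 N of drag; both ends of the stroke are firm stops. Only pushing down pumps, in proportion to its travel; the spring lifts the plunger by itself in about 0.4 s. From its starting charge the platform needs about 4 to 6 full strokes; pumping on after that does no harm
- cap (a joint): the plunger's mushroom cap is a push fit on the rod: 0 seated, in m how far it has been pulled up along the rod (a pull of about 5 N shifts it)
- pin_top (a point): top centre of the indicator pin, moves with it. A vertical bare steel pin, 12 mm across, in a black gauge body (30 mm across, with a brass collar, 77 mm above the bench) that stands on the same aluminium manifold 62 mm beyond the plunger's axis along the platform's x axis. Pin top about 80 mm above the bench when in, 98 mm when fully out
- pin (a joint): how far the indicator pin is out, in m: 0 in, 0.018 fully out. At the start it is 0 to 6 mm out; a full stroke brings it about 3 to 3.6 mm further out, and it stays where it is between strokes, with a firm stop at 18 mm
- platform: the isolation platform's base with the pump, fixed to the bench. Origin: on the bench directly below the plunger's axis. The 420 x 360 mm platform lies from 55 mm to 415 mm along its +y and from -100 mm to 320 mm along its x; the pump manifold (135 x 85 mm, 38 mm high) is bolted to its -y side, its release screw to -x, the pin to +x
- deck: the floating deck of the platform (a steel plate, 63 to 78 mm above the bench when soft) with the white and black inverted microscope that stands on it, up to 0.51 m high; its nearest part above the deck is the stage, 110 mm from the plunger's axis. It has the platform's axes and origin and rises 5 mm as it is pumped up
- spray_bottle: pink trigger spray bottle, 72 mm across, 199 mm high, loose. Origin: centre of its underside
- dishes: stack of two clear culture dishes, 90 mm across, 28 mm high, loose. Origin: centre of its underside
- slide_box: closed box of microscope slides, 100 x 87 mm, 35 mm high, grey with a white lid, loose. Origin: centre of its underside
Things that resemble listed ones, but are neither listed nor needed, are in the scene too. Of the things shaped like the spray_bottle, the pink one is meant.

How it is judged:
On the way, in this order (a step that is already met when the one before it is completed fails the run):
1. the plunger is pushed well down its stroke (value of joint plunger above 0.015 m).
2. the indicator pin is fully out (value of joint pin above 0.0165 m), for 0.2 s.
At the end, for the whole second after the job is handed in: The indicator pin stands fully out (at least 16.5 of its 18 mm), the plunger is back up (within 3 mm) with its cap on (within 3 mm), and the spray bottle, dishes and slide box are where they were (within 20 mm), the bottle upright (value of joint pin above 0.0165 m and value of joint each of plunger, cap below 0.003 m and distance of each of spray_bottle, dishes, slide_box from where it was at the start of the episode below 0.02 m and angle between spray_bottle's own z axis and vertical below 0.15 rad); the robot touches nothing.
It fails at once if the indicator pin is touched (contact force between pin and anything else above 0.3 N).
It fails at once if the plunger's cap is pulled up off its rod (value of joint cap above 0.003 m).
It fails at once if the microscope or its deck is bumped (contact force between deck and anything else above 2 N).
It fails at once if the spray bottle, the dishes or the slide box is moved, lifted or carried (distance of any of spray_bottle, dishes, slide_box from where it was at the start of the episode above 0.02 m).
It also fails if it takes over 48 s, if anything falls off the work surface, if the arm or the gripper's body presses on something with over 40 N, if the wrist force passes 120 N, or if a joint passes its speed limit or range.

## Working session

There is one attempt and no reset: what is moved stays moved. The work goes in short steps, Python scripts to look and compute and a tool call to move; the robot and the scene stay as the last step left them, time stands still between calls to the robot, and variables do not carry over. Pictures are saved under pics/ and viewed, about 8 in all and at most 12, crops included, and the job is handed in when it is done.

Besides the shell and the picture viewer there is one more tool, called as name(argument=value, ...) on one line, values as JSON. carry_out: Moves the arm, as the interface text tells. Its arguments: {"type":"object","properties":{"deltas":{"type":"array"},"squeeze":{"type":"number"}},"required":["deltas"]}

```bash
mkdir -p pics && python3 - <<'E'
from rig import ctrl
import cv2,numpy as np
s=ctrl.observe();print(s['time'],s['tcp_pos'],np.round(s['ee_rot'],3),s['contact_force'],s['width'])
for c in ("scene","side"):
    p,d=ctrl.camera(c);cv2.imwrite(f"pics/{c}0.png",p[:,:,::-1])
    for t in ("plunger_top","pin_top","platform","spray_bottle"):
        print(c,t,[(np.round(r['location'],3),round(r['score'],2)) for r in ctrl.landmark_of(t,c)])
E
```

```text
0.0 [ 0.2742714  -0.56099809  0.19504765] [[ 0.898  0.439 -0.001]
 [ 0.439 -0.898  0.001]
 [-0.    -0.002 -1.   ]] [ 0.73497514 -0.46338113  0.12248594] 0.9961693571571358
scene plunger_top [(array([ 0.479, -0.049,  0.159]), 0.54)]
scene pin_top [(array([ 0.547, -0.041,  0.083]), 0.35)]
scene platform [(array([ 0.487, -0.048,  0.002]), 0.59)]
scene spray_bottle [(array([ 0.687, -0.09 , -0.002]), 0.76), (array([ 0.46 , -0.393,  0.003]), 0.62), (array([ 0.184, -0.305,  0.001]), 0.6), (array([ 0.507, -0.254, -0.003]), 0.59)]
side plunger_top [(array([ 0.484, -0.051,  0.16 ]), 0.54), (array([ 0.348, -0.211,  0.   ]), 0.26)]
side pin_top [(array([ 0.542, -0.042,  0.083]), 0.55)]
side platform [(array([ 0.482, -0.052, -0.   ]), 0.61)]
side spray_bottle [(array([ 0.51 , -0.253, -0.002]), 0.81), (array([ 0.184, -0.308, -0.002]), 0.75), (array([ 0.465, -0.392, -0.   ]), 0.71), (array([ 0.273, -0.42 , -0.003]), 0.58), (array([ 0.686, -0.087, -0.001]), 0.57)]
```

View pics/scene0.png

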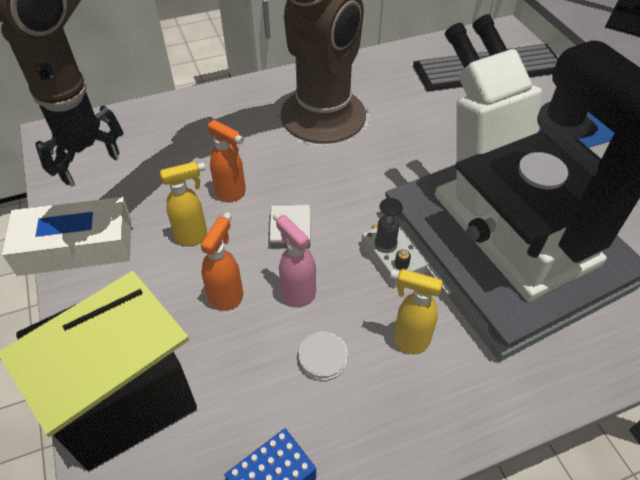

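View pics/side0.png

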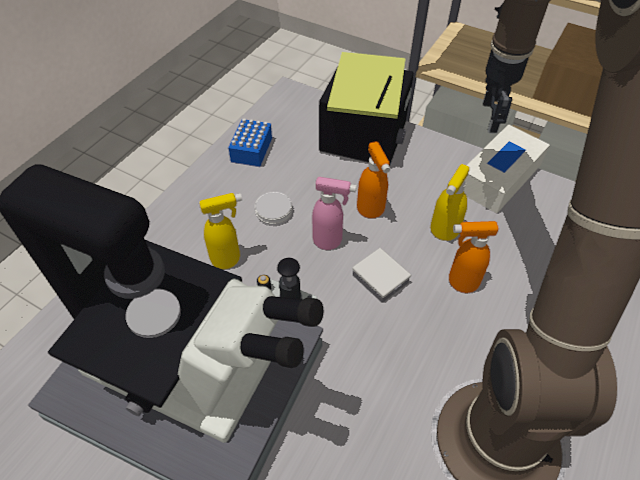

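The scene view shows the plunger cap at about (390,205) and the pin at (403,255), in front of the microscope. The pink bottle is at (297,270). The side view agrees, with the cap at (289,266). Next I'll refine the cap centre from depth and check the microscope's clearance.

```bash
cat > h.py <<'E'
from rig import ctrl
import numpy as np
def cloud(c):
    p,d=ctrl.camera(c);m=ctrl.camera_model(c);v,u=np.nonzero(d>0);z=d[v,u]
    P=np.c_[(u-m['cx'])/m['fx']*z,(v-m['cy'])/m['fy']*z,z,np.ones(len(z))]
    return (P@np.linalg.inv(m['view']).T)[:,:3]
E
python3 - <<'E'
from h import *
A=[]
for c in("scene","side"):
    P=cloud(c);A.append(P)
    k=P[(np.hypot(P[:,0]-.483,P[:,1]+.05)<.035)&(P[:,2]>.135)]
    t=k[k[:,2]>.152]
    print(c,len(k),k.min(0).round(4),k.max(0).round(4),'top mean',t.mean(0).round(4),len(t))
P=np.vstack(A)
for lo in np.arange(.1,.56,.05):
    k=P[(P[:,2]>lo)&(P[:,2]<=lo+.05)&(P[:,0]>.2)&(P[:,0]<.85)&(P[:,1]>-.02)&(P[:,1]<.5)]
    if len(k): 
        i=np.argsort(k[:,1])[5 if len(k)>5 else 0]; print(round(lo,2),len(k),'ymin pt',k[i].round(3),'xmin',k[:,0].min().round(3), 'nearest plunger',np.hypot(k[:,0]-.483,k[:,1]+.05).min().round(3))
E
```

```text
scene 341 [ 0.4605 -0.0722  0.1485] [ 0.5072 -0.0283  0.164 ] top mean [ 0.4857 -0.0514  0.1579] 332
side 358 [ 0.4614 -0.0726  0.151 ] [ 0.506  -0.0261  0.1641] top mean [ 0.4832 -0.0469  0.1583] 354
0.1 7421 ymin pt [0.587 0.07  0.147] xmin 0.411 nearest plunger 0.138
0.15 2649 ymin pt [0.599 0.083 0.155] xmin 0.427 nearest plunger 0.158
0.2 7319 ymin pt [0.507 0.064 0.245] xmin 0.412 nearest plunger 0.115
0.25 22465 ymin pt [0.507 0.065 0.252] xmin 0.396 nearest plunger 0.116
0.3 6993 ymin pt [0.42  0.104 0.301] xmin 0.364 nearest plunger 0.158
0.35 13750 ymin pt [0.316 0.118 0.396] xmin 0.298 nearest plunger 0.179
0.4 4761 ymin pt [0.318 0.12  0.401] xmin 0.304 nearest plunger 0.225
0.45 6956 ymin pt [0.586 0.153 0.466] xmin 0.55 nearest plunger 0.222
0.5 8095 ymin pt [0.576 0.159 0.501] xmin 0.555 nearest plunger 0.226
```

carry_out(deltas=[{"jaw": 255, "xyz": [0, 0, -5], "turn": [0, 0, 0]}, {"jaw": 255, "xyz": [0, 0, -5], "turn": [0, 0, 0]}, {"jaw": 255, "xyz": [4.1, -3.7, 0], "turn": [0, 0, 0]}, {"jaw": 255, "xyz": [4.1, -3.7, 0], "turn": [0, 0, 0]}, {"jaw": 255, "xyz": [4.1, -3.7, 0], "turn": [0, 0, 0]}], squeeze=40)

```text
time: 1.23
tcp_pos: [0.3368, -0.4061, 0.2961]
ee_rot: [[0.898, 0.439, 0.001], [0.439, -0.898, -0.0], [0.0, 0.001, -1.0]]
contact_force: [0.3, -0.3, 0.0]
width: 0.001
```

carry_out(deltas=[{"jaw": 255, "xyz": [4.1, -3.7, 0], "turn": [0, 0, 0]}, {"jaw": 255, "xyz": [4.1, -3.7, 0], "turn": [0, 0, 0]}, {"jaw": 255, "xyz": [4.1, -3.7, 0], "turn": [0, 0, 0]}, {"jaw": 255, "xyz": [4.1, -3.7, 0], "turn": [0, 0, 0]}, {"jaw": 255, "xyz": [0, 0, 0], "turn": [0, 0, 0]}])

```text
time: 1.85
tcp_pos: [0.4202, -0.1984, 0.2964]
ee_rot: [[0.895, 0.446, 0.001], [0.446, -0.895, 0.001], [0.001, 0.0, -1.0]]
contact_force: [-0.6, -1.3, -0.1]
width: -0.001
```

carry_out(deltas=[{"jaw": 255, "xyz": [4.1, -3.5, 0], "turn": [0, 0, 0]}, {"jaw": 255, "xyz": [4.1, -3.5, 0], "turn": [0, 0, 0]}, {"jaw": 255, "xyz": [4.1, -3.5, 3], "turn": [0, 0, 0]}, {"jaw": 255, "xyz": [0, 0, 6], "turn": [0, 0, 0]}, {"jaw": 255, "xyz": [0, 0, 0], "turn": [0, 0, 0]}])

```text
time: 2.48
tcp_pos: [0.4799, -0.0549, 0.2026]
ee_rot: [[0.898, 0.439, -0.008], [0.439, -0.898, 0.001], [-0.007, -0.004, -1.0]]
contact_force: [0.7, -0.3, 0.0]
width: 0.001
```

```bash
python3 - <<'E'
from h import *
import cv2
s=ctrl.observe();print(s['time'],s['tcp_pos'],s['ee_rot'].round(3) if hasattr(s['ee_rot'],'round') else s['ee_rot'])
p,_=ctrl.camera("scene");q,_=ctrl.camera("side")
f=lambda a,r,c:cv2.resize(a[r:r+150,c:c+130,::-1],None,fx=3,fy=3)
cv2.imwrite("pics/c1.png",np.hstack([f(p,140,330),f(q,170,230)]))
for c in("scene","side"):
  for t in ("plunger_top","pin_top"): print(c,t,[(np.round(r['location'],3),round(r['score'],2)) for r in ctrl.landmark_of(t,c)][:1])
E
```

```text
2.475 [ 0.47991278 -0.0549337   0.20264532] [[ 0.898  0.439 -0.008]
 [ 0.439 -0.898  0.001]
 [-0.007 -0.004 -1.   ]]
scene plunger_top [(array([ 0.482, -0.05 ,  0.16 ]), 0.71)]
scene pin_top [(array([ 0.547, -0.042,  0.08 ]), 0.58)]
side plunger_top [(array([ 0.48 , -0.048,  0.159]), 0.86)]
side pin_top [(array([ 0.542, -0.043,  0.085]), 0.53)]
```

View pics/c1.png

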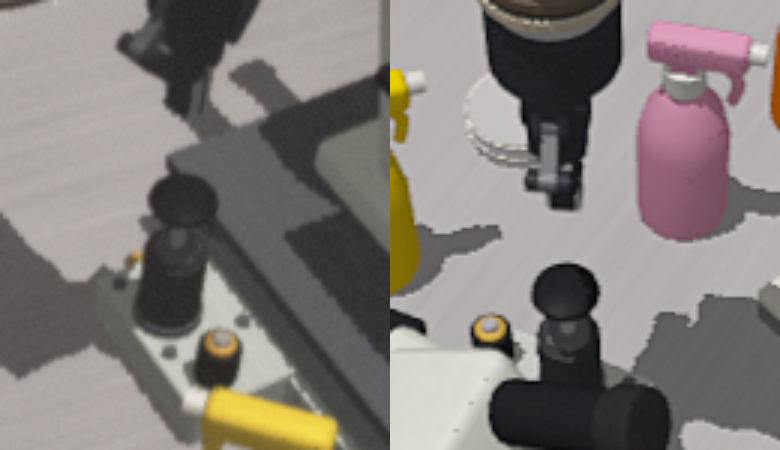

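The crops show the shut fingertips right above the black cap, well clear of the pin. I'll correct by a few mm and start pushing.

carry_out(deltas=[{"jaw": 255, "xyz": [0.5, -0.3, 2], "turn": [0, 0, 0]}, {"jaw": 255, "xyz": [0, 0, 1.5], "turn": [0, 0, 0]}, {"jaw": 255, "xyz": [0, 0, 1.5], "turn": [0, 0, 0]}, {"jaw": 255, "xyz": [0, 0, 1.5], "turn": [0, 0, 0]}, {"jaw": 255, "xyz": [0, 0, 0], "turn": [0, 0, 0]}])

```text
time: 3.4
tcp_pos: [0.4852, -0.0496, 0.1396]
ee_rot: [[0.898, 0.439, -0.002], [0.439, -0.898, 0.0], [-0.002, -0.001, -1.0]]
contact_force: [-0.3, -0.3, 0.1]
width: 0.001
```

No force reading at z 0.14, which I didn't expect, so I'll look.

```bash
python3 - <<'E'
from h import *
import cv2
p,_=ctrl.camera("scene");q,_=ctrl.camera("side")
s=ctrl.observe();print(s['time'],s['tcp_pos'],s['contact_force'],s['torque'])
f=lambda a,r,c:cv2.resize(a[r:r+150,c:c+130,::-1],None,fx=3,fy=3)
cv2.imwrite("pics/c2.png",np.hstack([f(p,140,330),f(q,190,230)]))
for c in("scene","side"):
  for t in ("plunger_top","pin_top"): print(c,t,[(np.round(r['location'],3),round(r['score'],2)) for r in ctrl.landmark_of(t,c)][:1])
E
```

```text
3.5 [ 0.48623976 -0.04944858  0.14092437] [-0.33144396  0.34685344 -1.08969396] [ 0.0268424  -0.02513499 -0.02892372]
scene plunger_top [(array([ 0.482, -0.049,  0.159]), 0.63)]
scene pin_top [(array([ 0.546, -0.041,  0.08 ]), 0.38)]
side plunger_top [(array([ 0.482, -0.052,  0.159]), 0.56)]
side pin_top [(array([ 0.546, -0.043,  0.086]), 0.39)]
```

View pics/c2.png

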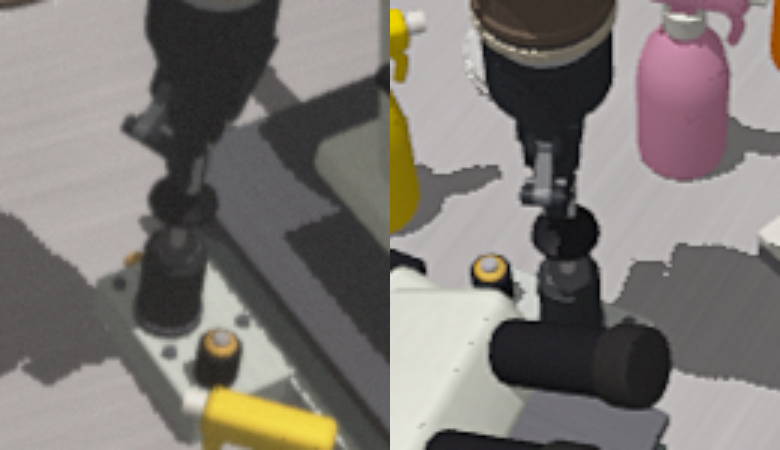

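```bash
python3 - <<'E'
from h import *
s=ctrl.observe();T=np.array(s['tcp_pos']);print(s['time'],T)
for c in("scene","side"):
    m=ctrl.camera_model(c)
    for X in(T,[.484,-.0495,.160]):
        h=m['view']@np.r_[X,1];print(c,'px',m['fx']*h[0]/h[2]+m['cx'],m['fy']*h[1]/h[2]+m['cy'])
    P=cloud(c)
    for lo in np.arange(.13,.24,.008):
        k=P[(np.hypot(P[:,0]-T[0],P[:,1]-T[1])<.05)&(P[:,2]>=lo)&(P[:,2]<lo+.008)]
        if len(k):print(round(lo,3),len(k),k.min(0)[:2].round(3),k.max(0)[:2].round(3))
s=ctrl.observe();print(s['time'],s['tcp_pos'],s['contact_force'],s['q'])
E
```

```text
3.7 [ 0.48652475 -0.04949948  0.1414006 ]
scene px 390.7341845895355 212.25221975015802
scene px 391.0654494512205 204.97657571284714
0.13 3 [ 0.485 -0.056] [ 0.488 -0.053]
0.146 29 [ 0.469 -0.071] [ 0.505 -0.028]
0.154 247 [ 0.461 -0.072] [ 0.507 -0.028]
0.162 10 [ 0.47  -0.064] [ 0.501 -0.041]
0.17 3 [ 0.495 -0.053] [ 0.498 -0.044]
0.178 18 [ 0.491 -0.062] [ 0.5   -0.041]
0.186 38 [ 0.488 -0.066] [ 0.502 -0.04 ]
0.194 40 [ 0.489 -0.067] [ 0.501 -0.039]
0.202 28 [ 0.488 -0.061] [ 0.501 -0.035]
0.21 13 [ 0.494 -0.058] [ 0.501 -0.04 ]
0.218 47 [ 0.481 -0.074] [ 0.512 -0.014]
0.226 90 [ 0.481 -0.078] [ 0.515 -0.01 ]
0.234 61 [ 0.479 -0.084] [ 0.517 -0.006]
side px 287.1856557925443 270.31196356497867
side px 287.88753098764255 265.3697475861922
0.146 24 [ 0.463 -0.068] [ 0.505 -0.028]
0.154 292 [ 0.463 -0.072] [ 0.506 -0.026]
0.162 5 [ 0.475 -0.058] [ 0.498 -0.036]
0.178 11 [ 0.477 -0.06 ] [ 0.497 -0.04 ]
0.186 28 [ 0.477 -0.061] [ 0.49  -0.035]
0.194 5 [ 0.478 -0.05 ] [ 0.485 -0.037]
0.202 2 [ 0.476 -0.05 ] [ 0.477 -0.048]
0.218 13 [ 0.466 -0.05 ] [ 0.487 -0.029]
0.226 21 [ 0.466 -0.047] [ 0.493 -0.03 ]
0.234 20 [ 0.461 -0.043] [ 0.495 -0.019]
3.8 [ 0.48638708 -0.04951094  0.14127589] [-0.28516161  0.51210039 -0.15068006] [ 0.35900335  0.2723856  -0.42144467  1.96159207  0.13755515  0.93424071
 -1.24665623]
```

The body fits the reported TCP, but the visible fingertips end about 30 mm higher, near z 0.17. So the plunger hasn't been touched yet. I'll lower gently and watch the force.

carry_out(deltas=[{"jaw": 255, "xyz": [0, 0, 1], "turn": [0, 0, 0]}, {"jaw": 255, "xyz": [0, 0, 1], "turn": [0, 0, 0]}, {"jaw": 255, "xyz": [0, 0, 0], "turn": [0, 0, 0]}])

```text
time: 4.18
tcp_pos: [0.4863, -0.0495, 0.1204]
ee_rot: [[0.898, 0.439, 0.0], [0.439, -0.898, -0.0], [-0.0, 0.0, -1.0]]
contact_force: [-0.9, 0.3, 7.1]
width: 0.002
```

carry_out(deltas=[{"jaw": 255, "xyz": [0, 0, 0.9], "turn": [0, 0, 0]}, {"jaw": 255, "xyz": [0, 0, 0.9], "turn": [0, 0, 0]}, {"jaw": 255, "xyz": [0, 0, 0], "turn": [0, 0, 0]}])

```text
time: 4.55
tcp_pos: [0.4864, -0.0495, 0.1028]
ee_rot: [[0.898, 0.439, 0.0], [0.439, -0.898, -0.0], [0.0, 0.0, -1.0]]
contact_force: [-2.9, -0.7, 10.4]
width: 0.002
```

```bash
python3 - <<'E'
from h import *
import cv2
p,_=ctrl.camera("scene");q,_=ctrl.camera("side")
s=ctrl.observe();print(s['time'],s['tcp_pos'],s['contact_force'])
f=lambda a,r,c:cv2.resize(a[r:r+150,c:c+130,::-1],None,fx=3,fy=3)
cv2.imwrite("pics/c3.png",np.hstack([f(p,140,330),f(q,190,230)]))
for c in("scene","side"):
  for t in ("plunger_top","pin_top"): print(c,t,[(np.round(r['location'],3),round(r['score'],2)) for r in ctrl.landmark_of(t,c)][:1])
E
```

```text
4.65 [ 0.48644565 -0.04954347  0.10312666] [-2.85511654 -0.35836642 10.679684  ]
scene plunger_top [(array([ 0.48 , -0.05 ,  0.134]), 0.55)]
scene pin_top []
side plunger_top [(array([ 0.482, -0.051,  0.136]), 0.6)]
side pin_top []
```

View pics/c3.png

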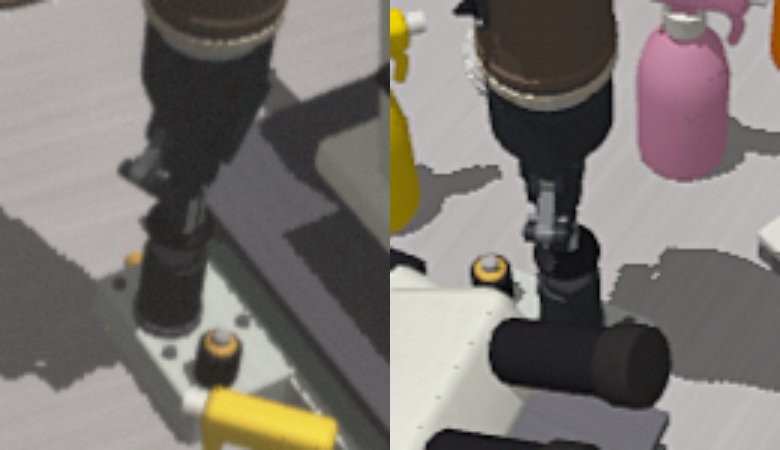

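The picture shows the cap driven down onto the gland, about 25 mm of travel, with the fingertips on it and the pin clear. I'll push to the end, then lift off.

carry_out(deltas=[{"jaw": 255, "xyz": [0, 0, 0.5], "turn": [0, 0, 0]}, {"jaw": 255, "xyz": [0, 0, 0], "turn": [0, 0, 0]}])

```text
time: 5.1
tcp_pos: [0.4864, -0.0495, 0.0982]
ee_rot: [[0.898, 0.439, 0.001], [0.439, -0.898, -0.0], [0.0, 0.001, -1.0]]
contact_force: [-2.7, 0.1, 11.8]
width: -0.003
```

carry_out(deltas=[{"jaw": 255, "xyz": [0, 0, -1.8], "turn": [0, 0, 0]}, {"jaw": 255, "xyz": [0, 0, -1.9], "turn": [0, 0, 0]}, {"jaw": 255, "xyz": [0, 0, 0], "turn": [0, 0, 0]}, {"jaw": 255, "xyz": [0, 0, 0], "turn": [0, 0, 0]}])

```text
time: 5.6
tcp_pos: [0.4855, -0.0495, 0.1339]
ee_rot: [[0.898, 0.439, -0.001], [0.439, -0.898, 0.0], [-0.001, -0.001, -1.0]]
contact_force: [-0.4, 0.6, 0.4]
width: -0.002
```

carry_out(deltas=[{"jaw": 255, "xyz": [0, 0, 1.4], "turn": [0, 0, 0]}, {"jaw": 255, "xyz": [0, 0, 1.4], "turn": [0, 0, 0]}, {"jaw": 255, "xyz": [0, 0, 1.0], "turn": [0, 0, 0]}, {"jaw": 255, "xyz": [0, 0, 0], "turn": [0, 0, 0]}])

```text
time: 6.1
tcp_pos: [0.4866, -0.0495, 0.0961]
ee_rot: [[0.898, 0.439, 0.0], [0.439, -0.898, -0.0], [0.0, 0.0, -1.0]]
contact_force: [-1.7, -0.5, 12.4]
width: -0.001
```

carry_out(deltas=[{"jaw": 255, "xyz": [0, 0, -1.9], "turn": [0, 0, 0]}, {"jaw": 255, "xyz": [0, 0, -1.9], "turn": [0, 0, 0]}, {"jaw": 255, "xyz": [0, 0, 0], "turn": [0, 0, 0]}, {"jaw": 255, "xyz": [0, 0, 0], "turn": [0, 0, 0]}])

```text
time: 6.6
tcp_pos: [0.4852, -0.0495, 0.1334]
ee_rot: [[0.898, 0.439, -0.002], [0.439, -0.898, 0.0], [-0.002, -0.001, -1.0]]
contact_force: [0.4, 0.3, -0.9]
width: -0.002
```

```bash
python3 - <<'E'
from h import *
for c in("scene","side"):
  P=cloud(c)
  k=P[(np.hypot(P[:,0]-.545,P[:,1]+.041)<.005)&(P[:,2]>.07)];print(c,len(k),np.percentile(k[:,2],[50,90,98]).round(4))
  for t in ("plunger_top","pin_top"): print(c,t,[(np.round(r['location'],3),round(r['score'],2)) for r in ctrl.landmark_of(t,c)][:1])
E
```

```text
scene 15 [0.0868 0.0895 0.0907]
scene plunger_top [(array([ 0.481, -0.051,  0.158]), 0.83)]
scene pin_top [(array([ 0.546, -0.042,  0.087]), 0.38)]
side 26 [0.0849 0.0887 0.0898]
side plunger_top [(array([ 0.482, -0.048,  0.159]), 0.85)]
side pin_top [(array([ 0.544, -0.042,  0.091]), 0.45)]
```

Pin is rising (about 0.089). Three more strokes.

carry_out(deltas=[{"jaw": 255, "xyz": [0, 0, 1.4], "turn": [0, 0, 0]}, {"jaw": 255, "xyz": [0, 0, 1.4], "turn": [0, 0, 0]}, {"jaw": 255, "xyz": [0, 0, 1.1], "turn": [0, 0, 0]}, {"jaw": 255, "xyz": [0, 0, 0], "turn": [0, 0, 0]}])

```text
time: 7.4
tcp_pos: [0.4872, -0.0495, 0.0959]
ee_rot: [[0.898, 0.439, 0.002], [0.439, -0.898, -0.0], [0.002, 0.001, -1.0]]
contact_force: [-0.6, -0.1, 12.3]
width: -0.002
```

carry_out(deltas=[{"jaw": 255, "xyz": [0, 0, -1.9], "turn": [0, 0, 0]}, {"jaw": 255, "xyz": [0, 0, -2], "turn": [0, 0, 0]}, {"jaw": 255, "xyz": [0, 0, 0], "turn": [0, 0, 0]}, {"jaw": 255, "xyz": [0, 0, 0], "turn": [0, 0, 0]}])

```text
time: 7.9
tcp_pos: [0.4855, -0.0496, 0.1338]
ee_rot: [[0.898, 0.439, -0.001], [0.439, -0.898, -0.0], [-0.001, -0.001, -1.0]]
contact_force: [-0.2, 0.7, 0.4]
width: -0.001
```

carry_out(deltas=[{"jaw": 255, "xyz": [0, 0, 1.4], "turn": [0, 0, 0]}, {"jaw": 255, "xyz": [0, 0, 1.4], "turn": [0, 0, 0]}, {"jaw": 255, "xyz": [0, 0, 1.1], "turn": [0, 0, 0]}, {"jaw": 255, "xyz": [0, 0, 0], "turn": [0, 0, 0]}])

```text
time: 8.4
tcp_pos: [0.4866, -0.0495, 0.0954]
ee_rot: [[0.898, 0.439, 0.0], [0.439, -0.898, -0.0], [0.0, 0.0, -1.0]]
contact_force: [-2.1, -0.9, 12.7]
width: 0.001
```

carry_out(deltas=[{"jaw": 255, "xyz": [0, 0, -1.9], "turn": [0, 0, 0]}, {"jaw": 255, "xyz": [0, 0, -2], "turn": [0, 0, 0]}, {"jaw": 255, "xyz": [0, 0, 0], "turn": [0, 0, 0]}, {"jaw": 255, "xyz": [0, 0, 0], "turn": [0, 0, 0]}])

```text
time: 8.9
tcp_pos: [0.4852, -0.0495, 0.1333]
ee_rot: [[0.898, 0.439, -0.002], [0.439, -0.898, 0.0], [-0.002, -0.001, -1.0]]
contact_force: [-0.5, 0.5, -0.2]
width: 0.003
```

carry_out(deltas=[{"jaw": 255, "xyz": [0, 0, 1.4], "turn": [0, 0, 0]}, {"jaw": 255, "xyz": [0, 0, 1.4], "turn": [0, 0, 0]}, {"jaw": 255, "xyz": [0, 0, 1.1], "turn": [0, 0, 0]}, {"jaw": 255, "xyz": [0, 0, 0], "turn": [0, 0, 0]}])

```text
time: 9.4
tcp_pos: [0.4865, -0.0495, 0.0953]
ee_rot: [[0.898, 0.439, 0.0], [0.439, -0.898, -0.0], [0.0, 0.0, -1.0]]
contact_force: [-2.3, -0.5, 12.4]
width: 0.0
```

carry_out(deltas=[{"jaw": 255, "xyz": [0, 0, -1.9], "turn": [0, 0, 0]}, {"jaw": 255, "xyz": [0, 0, -2], "turn": [0, 0, 0]}, {"jaw": 255, "xyz": [0, 0, 0], "turn": [0, 0, 0]}, {"jaw": 255, "xyz": [0, 0, 0], "turn": [0, 0, 0]}])

```text
time: 9.9
tcp_pos: [0.4852, -0.0495, 0.1333]
ee_rot: [[0.898, 0.439, -0.002], [0.439, -0.898, 0.0], [-0.002, -0.001, -1.0]]
contact_force: [0.2, -0.1, 0.0]
width: -0.001
```

```bash
python3 - <<'E'
from h import *
for c in("scene","side"):
  P=cloud(c)
  k=P[(np.hypot(P[:,0]-.545,P[:,1]+.041)<.005)&(P[:,2]>.07)];print(c,len(k),np.percentile(k[:,2],[50,90,98]).round(4))
  for t in ("plunger_top","pin_top"): print(c,t,[(np.round(r['location'],3),round(r['score'],2)) for r in ctrl.landmark_of(t,c)][:1])
E
```

```text
scene 20 [0.0949 0.0977 0.0984]
scene plunger_top [(array([ 0.482, -0.044,  0.159]), 0.81)]
scene pin_top [(array([ 0.546, -0.041,  0.098]), 0.58)]
side 40 [0.0927 0.0979 0.0983]
side plunger_top [(array([ 0.48 , -0.051,  0.157]), 0.63)]
side pin_top [(array([ 0.543, -0.044,  0.101]), 0.55)]
```

The pin looks fully out. Pumping on does no harm, so I'll add two safety strokes and then retreat upwards.

carry_out(deltas=[{"jaw": 255, "xyz": [0, 0, 1.4], "turn": [0, 0, 0]}, {"jaw": 255, "xyz": [0, 0, 1.4], "turn": [0, 0, 0]}, {"jaw": 255, "xyz": [0, 0, 1.1], "turn": [0, 0, 0]}, {"jaw": 255, "xyz": [0, 0, 0], "turn": [0, 0, 0]}])

```text
time: 10.7
tcp_pos: [0.4872, -0.0495, 0.0959]
ee_rot: [[0.898, 0.439, 0.002], [0.439, -0.898, -0.0], [0.002, 0.001, -1.0]]
contact_force: [-1.2, -0.6, 12.9]
width: -0.003
```

carry_out(deltas=[{"jaw": 255, "xyz": [0, 0, -1.9], "turn": [0, 0, 0]}, {"jaw": 255, "xyz": [0, 0, -2], "turn": [0, 0, 0]}, {"jaw": 255, "xyz": [0, 0, 0], "turn": [0, 0, 0]}, {"jaw": 255, "xyz": [0, 0, 0], "turn": [0, 0, 0]}])

```text
time: 11.2
tcp_pos: [0.4855, -0.0496, 0.1337]
ee_rot: [[0.898, 0.439, -0.001], [0.439, -0.898, -0.0], [-0.001, -0.001, -1.0]]
contact_force: [0.7, 0.6, -0.6]
width: -0.0
```

carry_out(deltas=[{"jaw": 255, "xyz": [0, 0, 1.4], "turn": [0, 0, 0]}, {"jaw": 255, "xyz": [0, 0, 1.4], "turn": [0, 0, 0]}, {"jaw": 255, "xyz": [0, 0, 1.1], "turn": [0, 0, 0]}, {"jaw": 255, "xyz": [0, 0, 0], "turn": [0, 0, 0]}])

```text
time: 11.7
tcp_pos: [0.4866, -0.0495, 0.0954]
ee_rot: [[0.898, 0.439, 0.0], [0.439, -0.898, -0.0], [0.0, 0.0, -1.0]]
contact_force: [-1.9, -0.0, 14.4]
width: -0.003
```

carry_out(deltas=[{"jaw": 255, "xyz": [0, 0, -3], "turn": [0, 0, 0]}, {"jaw": 255, "xyz": [0, 0, -4], "turn": [0, 0, 0]}, {"jaw": 255, "xyz": [0, 0, -4], "turn": [0, 0, 0]}, {"jaw": 255, "xyz": [0, 0, -4], "turn": [0, 0, 0]}, {"jaw": 255, "xyz": [0, 0, 0], "turn": [0, 0, 0]}])

```text
time: 12.32
tcp_pos: [0.4876, -0.0496, 0.2472]
ee_rot: [[0.898, 0.439, 0.004], [0.439, -0.898, -0.001], [0.003, 0.002, -1.0]]
contact_force: [-0.2, 0.4, -0.2]
width: 0.002
```

carry_out(deltas=[{"jaw": 255, "xyz": [-4, 3.6, 0], "turn": [0, 0, 0]}, {"jaw": 255, "xyz": [-4, 3.6, 0], "turn": [0, 0, 0]}, {"jaw": 255, "xyz": [-3, 2.7, 0], "turn": [0, 0, 0]}, {"jaw": 255, "xyz": [0, 0, 0], "turn": [0, 0, 0]}, {"jaw": 255, "xyz": [0, 0, 0], "turn": [0, 0, 0]}])

```text
time: 12.95
tcp_pos: [0.4305, -0.186, 0.2444]
ee_rot: [[0.898, 0.439, -0.002], [0.439, -0.898, 0.001], [-0.001, -0.002, -1.0]]
contact_force: [-0.3, 0.9, -1.5]
width: 0.001
```

```bash
python3 - <<'E'
from h import *
import cv2
s=ctrl.observe();print(s['time'],s['tcp_pos'],s['contact_force'])
for c in("scene","side"):
  P=cloud(c)
  k=P[(np.hypot(P[:,0]-.545,P[:,1]+.041)<.005)&(P[:,2]>.07)];print(c,len(k),np.percentile(k[:,2],[50,90,98]).round(4))
  for t in ("plunger_top","pin_top","spray_bottle"): print(c,t,[(np.round(r['location'],3),round(r['score'],2)) for r in ctrl.landmark_of(t,c)][:5])
cv2.imwrite("pics/end.png",ctrl.camera("scene")[0][:,:,::-1])
E
```

```text
12.95 [ 0.43052314 -0.18597267  0.24436534] [-0.27958612  0.93083855 -1.48155537]
scene 22 [0.0953 0.0981 0.0993]
scene plunger_top [(array([ 0.481, -0.047,  0.16 ]), 0.81)]
scene pin_top [(array([ 0.543, -0.038,  0.099]), 0.56)]
scene spray_bottle [(array([ 0.185, -0.308, -0.   ]), 0.78), (array([ 0.506, -0.253, -0.   ]), 0.72), (array([ 0.461, -0.392, -0.002]), 0.68), (array([ 0.684, -0.087, -0.001]), 0.67), (array([ 0.276, -0.423,  0.   ]), 0.66)]
side 39 [0.0911 0.0977 0.1002]
side plunger_top [(array([ 0.479, -0.052,  0.155]), 0.91), (array([ 0.347, -0.211,  0.003]), 0.2)]
side pin_top [(array([ 0.541, -0.04 ,  0.103]), 0.51)]
side spray_bottle [(array([ 0.685, -0.086, -0.   ]), 0.81), (array([ 0.508, -0.256, -0.002]), 0.74), (array([ 0.275, -0.424, -0.   ]), 0.72), (array([ 0.183, -0.308, -0.001]), 0.72), (array([ 0.461, -0.393,  0.003]), 0.6)]
```

View pics/end.png

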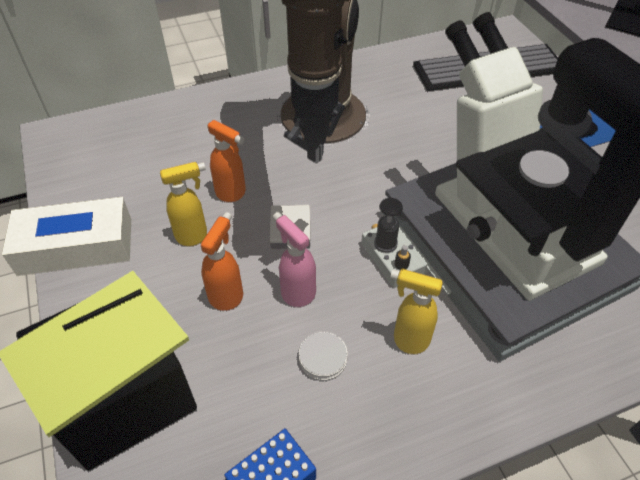

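The final picture shows the plunger up at (390,205), the pin out at (403,255) and the loose items where they were. The arm is clear at (315,150).

```bash
python3 -c "
from rig import ctrl
print(ctrl.finish_job())"
```

```text
the job is handed in; nothing more can be done
None
```

I pumped the plunger with shut fingertips for seven near-full strokes, then lifted the hand clear and handed the job in at about 13 s; no verdict was reported.

- **Pin:** its top measured about 98–100 mm by depth, which means fully out. It already read 98 mm after five strokes; the last two were for safety.
- **Plunger:** back up. The scene camera put its top at 160 mm. The side camera put it at 155 mm with a slight offset, a disagreement close to the detector's error.
- **Surroundings:** the pink bottle measured within a few mm of its start. The dishes and slide box I checked only by eye in the final picture; they look unmoved. The push force read about 14 N at most, at the end of a stroke, and the final force reading was near zero.
- **Disagreement:** the visible fingertips ended about 30 mm above the reported TCP. My first descent stopped short of the plunger, so I set the stroke depth by contact force and by the cameras instead.

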